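# Serve a bread roll with tongs at the office coffee break

## Robot

A 6-joint arm with a two-finger parallel gripper is mounted at the origin on the work surface. World frame = base frame: x ahead of the robot, y to its left, z up, the work surface at z = 0. Lengths are in m, angles in rad, forces in N, time in s.
With the tool pointing down it reaches from about 0.425 to 0.925 m from the base axis. Payload 12.5 kg.
Tool frame: the origin (TCP) lies at the very end of the fingers, on their centre line; the grasp point (between the pads) lies 19 mm behind it; z points along the fingers, y is the line along which they close (so a half turn about z gives the same grasp; the last joint's range is limited). The gripper opens to 85 mm and grips with 20 to 120 N. Pads are 22 mm wide; open, the fingers measure 114 mm over their backs; the gripper's body (76 mm by 85 mm) begins 54 mm behind the grasp point. The pads swing forward as they close: fully open they stand 13 mm farther back than shut.
Start: joints at [-1.426, 0.491, 1.559, -0, 1.092, -0.106], TCP at [0.155, -0.605, 0.231] pointing down, gripper open.
Joint ranges: [-3.1, 3.1], [-0.84, 2.19], [0.05, 2.79], [-1.13, 4.28], [0.06, 2.93], [-2.69, 2.69]. Speed limits (rad/s): [2.22, 2.22, 2.79, 3.14, 3.14, 3.14].

## Interface

Orientations are given as a unit quaternion [x, y, z, w].
In Python, from station import arm gives the robot as it stands. The module is installed in compiled form; this text tells all that it offers.
- The arm moves only by the tool apply_moves, never from a script. Its arguments are lists of equal length, an entry for each row: "travel": the shift along the tool's x, y, z in m, a list of three; "turn": the turn about the tool's z in degrees; "grip": the closure in counts, from 0 (fully open) to 255 (shut). In form: {"travel": [[tx, ty, tz], ...], "turn": [turn, ...], "grip": [grip, ...]}. A call has 1 to 5 rows; each row is the pose to reach, as a shift and turn from the pose commanded when the call began, along the tool's axes at that moment; what a row does not reach only later rows make up. A row lasts 1/12 s, in which the tool goes at most 41.7 mm and 7.16 degrees, less where a joint would pass 70% of its speed; a pose out of reach is approached as far as the arm can. A call with a gripper value outside its range is refused whole. The fingers move at their own pace and stop on an object; "force" is the grip in N (left out, the last holds). Time passes only in rows, so rows that repeat a pose let the fingers close. It gives the time, the measured TCP pose, the force, the opening and the grip force at its end, in the units of the state.
- arm.get_obs(): the state, without advancing time (a new reading comes with each control period).
- arm.snapshot(name): name is "scene" or "top" or "wrist"; returns (picture, depth): 400x640x3 uint8, red, green, blue; 400x640 float32, m along the optical axis (not along the pixel's ray), 0 where there is no reading.
- arm.camera_model(name): a dict with "fx", "fy", "cx", "cy" (pixels), "dist" ([k1, k2, p1, p2, k3] as OpenCV has them; the pictures are not rectified), "R" (3x3) and "t" (3): a world point X has camera coordinates R X + t. Camera axes: x right, y down, z forward; pixel columns grow to the right and rows downward; lengths in m; the calibration is good to about 2 mm. A picture is of the moment at which its call begins: read the wrist's pose just before it. camera_model takes no time and is no camera call; for the wrist camera it gives the pose at the moment of the call.
- arm.sign_off(): hands the job in; it is judged then, once.
Trained networks look in the newest picture that a camera, given by its name, has taken for a name from the list of things; names that differ only in an ending like _2 or _b are one class to them, and where a whole thing is asked for, a point or a joint stands for the part that bears it (a point fixed in the world has none). Each returns a list of dicts, best first, with "conf" (0 to 1); they miss things now and then, are a little off and sometimes report something else, mostly with a low value. They report only what shows in the picture. A call takes as long as a camera call. They do not tell look-alikes from the thing itself.
- arm.silhouettes(camera, name): "mask" (400x640 bool, what is visible of it) and "at" ([row, column] in pixels, amid what is visible of it).
The state is a dict: "t": time; "joints": joint angles; "joint_vel": joint speeds; "effort": joint torques, N m; "tcp_pos": TCP position; "ee_rot": TCP orientation; "ft_force": force on the tool from outside, world axes, zero at the start; "moment": the same for the moment, N m; "finger_gap": finger opening in m; "grip_force": force on a finger pad.
Only numpy, scipy, OpenCV 4.12 (cv2) and the standard library are available. Lean on these libraries where they do the work, as an engineer would, in place of code of your own. Each camera call takes 0.05 s, during which the arm holds its last target. There are 200 camera calls.

## Task

Pick up the red-handled tongs from the desk, close their jaws on the bread roll on the wooden board, and lift the roll with them at least 12 cm above the desk. Touch the roll with the tongs only, and leave the chocolate muffin, mug, stapler and pen pot where they are. Finish while still holding the tongs squeezed on the lifted roll, keeping still: do not put anything down or let go.

Things in the scene. Friction and masses are not known exactly. Their poses are not given: they have to be found in the camera images.
- tongs_mid (a point): Midpoint between the two red grip sleeves of the sprung steel tongs (about 130 g), half-way up (14 mm above the desk) and near their balance point. x points along the tongs to the jaws, y to the left arm, z up. Each sleeve is 70 mm long (x -35 to 35 mm), 28 mm tall, 8 mm thick, flat outside; at rest 62 mm over both outer faces. The hinge is at x = -100 mm.
- tongs_jaws (a point): Middle of the jaws, 110 mm ahead (+x) of tongs_mid, same height and axes. Jaw plates, slightly hollow, run 26 mm either way along x, 28 mm tall, 4 mm thick. At rest the gap here is 84 mm (92 mm over the outsides); every 1 mm squeezed at the sleeves closes it by 2.1 mm.
- tongs: The whole tongs, lying on edge: arms are upright strips 28 mm tall, so they open and close horizontally. Origin 14 mm below tongs_mid, same axes. A spring holds them open. The fingers squeeze the sleeves: 6 N to begin, 9 N when closed on the roll, 13 N shut. At 55 mm over the sleeves they can be carried, jaws still about 70 mm open; at about 44 mm they close on the roll.
- tongs_left: Left (+y) arm of the tongs with its red sleeve and jaw; origin on the hinge axis at the lower edge. Both arms move evenly, and spring open again as the fingers open.
- tongs_right: Right (-y) arm of the tongs, likewise.
- roll_center (a point): Centre of the small golden-brown round bread roll with a pale cross on top, firm, 46 mm across, 40 mm tall, about 40 g, standing loose on the board; this point is half-way up, 20 mm above the board. z up.
- roll: The same roll; origin at the centre of its underside.
- board: Fixed flat wooden serving board without a rim, 130 mm (x) by 220 mm (y), 18 mm thick; origin at the centre of its underside, on the desk. The roll and the muffin stand on it about 100 mm apart along its y axis, one at each end, either way round; its x axis points roughly away from the robot.
- muffin: Dark chocolate muffin in a white paper case, 52 mm across, 46 mm tall, loose on the board; origin under its centre. To be left alone.
- mug: Red mug, 84 mm across, 85 mm tall, with a handle at +y, loose on the desk; origin under its centre. To be left alone.
- stapler: Blue and black stapler, 130 x 36 mm, 55 mm tall, loose on the desk; origin under its centre. To be left alone.
- pen_pot: Blue square pen pot, 80 x 80 mm, 100 mm tall, pens up to 155 mm, fixed on the desk; origin under its centre. To be left alone.
Mind the look-alikes: they are no part of the job. There is more than one size of the roll; the job needs the middle-sized.

How it is judged:
By the outcome, as a careful person would: the job done as asked, in the order asked, and still so for the second after the job is handed in, while the arm keeps its last pose, push and grip.
It also fails if it takes over 54 s, if anything falls off the work surface, if the arm or the gripper's body presses on something with over 40 N, if the wrist force passes 120 N, or if a joint passes its speed limit or range.

## Working session

There is one attempt and no reset: what is moved stays moved. The work goes in short steps, Python scripts to look and compute and a tool call to move; the robot and the scene stay as the last step left them, time stands still between calls to the robot, and variables do not carry over. Pictures are saved under pics/ and viewed, at most 10 in all, crops included, and the job is handed in when it is done.

Besides the shell and the picture viewer there is one more tool, called by a JSON object that holds its "api" and its "payload", one argument or row to a line. apply_moves: Moves the arm, as the interface text tells. Its arguments: {"type":"object","properties":{"travel":{"type":"array","items":{"type":"array","items":{"type":"number"}}},"turn":{"type":"array","items":{"type":"number"}},"grip":{"type":"array","items":{"type":"number"}},"force":{"type":"number"}},"required":["travel","turn","grip"]}

```bash
mkdir -p pics
cat > h.py <<'E'
import numpy as np, cv2
from station import arm
from scipy.spatial.transform import Rotation as Ro
def ray(m,uv):
    K=np.array([[m['fx'],0,m['cx']],[0,m['fy'],m['cy']],[0,0,1.]])
    p=cv2.undistortPoints(np.array(uv,float).reshape(-1,1,2),K,np.array(m['dist'])).reshape(-1,2)
    return np.c_[p,np.ones(len(p))]
def world(m,uv,d):  # pixel (col,row), depth
    c=ray(m,uv)*np.asarray(d,float).reshape(-1,1)
    return (c-np.array(m['t']))@np.array(m['R'])
def plane(m,uv,z):
    R=np.array(m['R']);r=ray(m,uv)@R;o=-R.T@np.array(m['t'])
    return o+r*((z-o[2])/r[:,2])[:,None]
def cloud(m,mask,dep):
    v,u=np.nonzero(mask&(dep>0)); return world(m,np.c_[u,v],dep[v,u])
def save(n,p): cv2.imwrite('pics/'+n,cv2.cvtColor(p,cv2.COLOR_RGB2BGR))
E
python3 - <<'E'
from h import *
print(arm.get_obs())
for c in('scene','top'):
    p,d=arm.snapshot(c);save(c+'0.png',p);m=arm.camera_model(c)
    for n in('tongs','tongs_left','tongs_right','roll','muffin','board','mug','stapler','pen_pot'):
        for s in arm.silhouettes(c,n):
            P=cloud(m,s['mask'],d)
            if len(P)<5: continue
            print(c,n,round(s['conf'],2),np.round(s['at']),len(P),np.round(np.median(P,0),3),np.round(np.percentile(P,2,0),3),np.round(np.percentile(P,98,0),3))
E
```

```text
{'t': 0.0, 'joints': array([-1.42558705e+00,  4.91568625e-01,  1.55949084e+00, -4.67125172e-08,
        1.09172020e+00, -1.05599175e-01]), 'joint_vel': array([-2.01462016e-04,  8.55344843e-04, -6.67049780e-04,  1.14595416e-04,
        9.10326082e-04, -4.04612106e-05]), 'effort': array([-1.15828418e-03, -6.18460751e+01, -2.61593914e+01, -1.93126580e-04,
        4.00995923e-03, -1.83378910e-05]), 'tcp_pos': array([ 0.15510308, -0.60519028,  0.23070786]), 'ee_rot': array([ 9.92147014e-01,  1.25075782e-01, -1.17744373e-05, -5.93392924e-04]), 'ft_force': array([-0.42044419,  1.39723292,  0.12372455]), 'moment': array([-0.01449016, -0.00298155, -0.03869796]), 'grip_force': 0.0, 'finger_gap': 0.08532379009906213}
scene tongs 0.67 [186. 354.] 1107 [0.577 0.17  0.016] [ 0.47   0.123 -0.001] [0.693 0.26  0.03 ]
scene tongs 0.28 [246. 350.] 1599 [0.806 0.024 0.051] [ 0.752 -0.019  0.002] [0.843 0.072 0.086]
scene tongs 0.18 [209. 251.] 265 [ 0.551 -0.138  0.055] [ 0.525 -0.157  0.019] [ 0.563 -0.115  0.065]
scene tongs_left 0.65 [183. 362.] 579 [0.571 0.206 0.015] [ 0.477  0.147 -0.002] [0.661 
[... 1278 characters left out ...]
6] [ 0.597 -0.218  0.06 ]
top muffin 0.61 [249. 379.] 322 [ 0.535 -0.137  0.058] [ 0.512 -0.162  0.017] [ 0.565 -0.115  0.066]
top board 0.84 [236. 396.] 3236 [ 0.556 -0.188  0.018] [ 0.492 -0.293  0.012] [ 0.621 -0.082  0.022]
top mug 0.91 [152. 315.] 1015 [0.802 0.024 0.027] [ 0.748 -0.017  0.001] [0.837 0.067 0.087]
top mug 0.72 [221. 151.] 1330 [0.596 0.473 0.058] [ 0.553  0.422 -0.001] [0.639 0.514 0.149]
top mug 0.36 [241. 273.] 241 [0.545 0.152 0.027] [0.462 0.119 0.005] [0.653 0.251 0.033]
top stapler 0.73 [224. 503.] 775 [ 0.607 -0.473  0.051] [ 0.55  -0.491  0.005] [ 0.665 -0.464  0.059]
top pen_pot 0.6 [222. 148.] 1362 [0.595 0.472 0.057] [ 0.553  0.422 -0.002] [0.639 0.515 0.149]
```

View pics/top0.png

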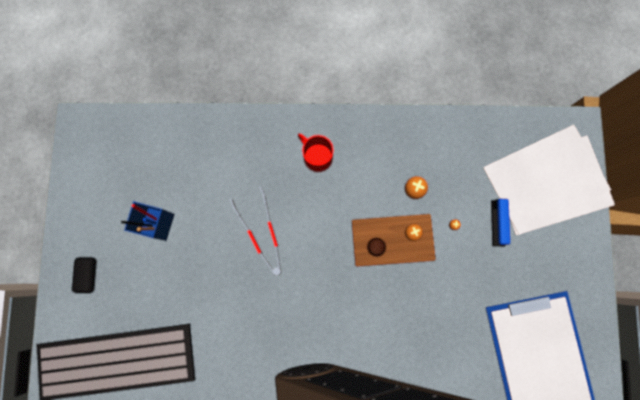

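View pics/scene0.png

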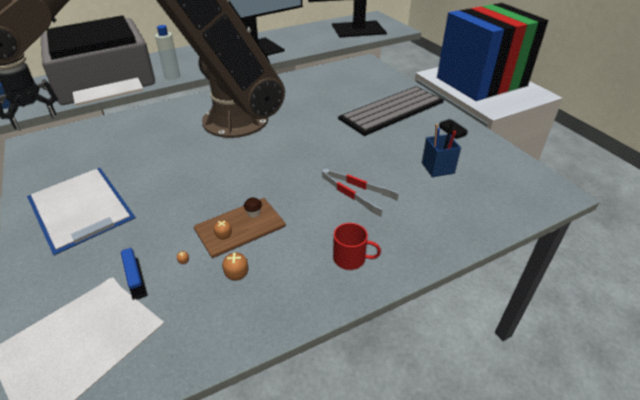

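Top view: the tongs lie with the hinge at (277,271), sleeves at (254,243) and (273,234), and jaws at (236,200) and (263,190).
Roll candidates are (415,231) on the board, a bigger one at (416,187), and a tiny one at (455,225). The muffin, another possible mix-up, is at (376,247).
I choose (415,231): it is middle-sized and on the board. The mug (317,152) is also red, but it isn't the tongs.

```bash
cat >> h.py <<'E'
def roundtop(P,zlo):  # circle-ish centre from upper points
    Q=P[P[:,2]>zlo]; return np.r_[(Q[:,:2].min(0)+Q[:,:2].max(0))/2,np.ptp(Q[:,0]),np.ptp(Q[:,1]),np.percentile(P[:,2],97)]
def redtongs(p,d,m,box,z=0.028):
    im=p.astype(int);r=(im[...,0]>130)&(im[...,1]<90)&(im[...,2]<90)
    b=np.zeros(r.shape,bool);b[box[0]:box[1],box[2]:box[3]]=1
    n,l,st,ce=cv2.connectedComponentsWithStats((r&b).astype(np.uint8))
    out=[]
    for i in sorted(range(1,n),key=lambda i:-st[i,4])[:2]:
        P=cloud(m,l==i,d)
        T=P[P[:,2]>np.percentile(P[:,2],90)-0.008]
        v,u=np.nonzero(l==i);W=plane(m,np.c_[u,v],z)[:,:2]
        dd=np.linalg.svd(W-W.mean(0),full_matrices=False)[2][0];dd*=np.sign(dd[0])
        out.append((st[i,4],ce[i].round(),T.mean(0).round(4),np.percentile(P[:,2],95).round(4),W.mean(0).round(4),np.degrees(np.arctan2(dd[1],dd[0])).round(1)))
    return out
E
python3 - <<'E'
from h import *
q={}
for c,b in(('top',(190,290,215,300)),('scene',(160,225,310,410))):
    p,d=arm.snapshot(c);m=arm.camera_model(c);q[c]=p
    for o in redtongs(p,d,m,b):print(c,*o)
    for s in arm.silhouettes(c,'roll'):
        print(c,'roll',s['at'],roundtop(cloud(m,s['mask'],d),0.02).round(4))
a=cv2.resize(q['top'][170:280,220:470],(800,352),interpolation=2);b=cv2.resize(q['scene'][165:290,165:415],(480,240),interpolation=2)
o=np.zeros((600,800,3),np.uint8);o[:352]=a;o[355:595,:480]=b;save('crop1.png',o)
E
```

```text
top 76 [254. 241.] [0.548  0.1887 0.0279] 0.0319 [0.5482 0.1885] 28.5
top 75 [272. 234.] [0.5697 0.1407 0.0279] 0.0311 [0.5696 0.1394] 18.6
top roll [187.6, 414.9] [ 0.7013 -0.2495  0.0626  0.0595  0.0571]
top roll [230.0, 413.8] [ 0.577  -0.2381  0.0431  0.0425  0.0609]
scene 41 [346. 187.] [0.5706 0.1432 0.0273] 0.03 [0.5713 0.1427] 18.7
scene 37 [356. 178.] [0.55   0.1927 0.028 ] 0.0299 [0.55   0.1927] 29.0
scene roll [269.8, 233.6] [ 0.7066 -0.2501  0.0589  0.0612  0.0555]
scene roll [229.6, 222.1] [ 0.5824 -0.2354  0.043   0.0506  0.0589]
```

View pics/crop1.png

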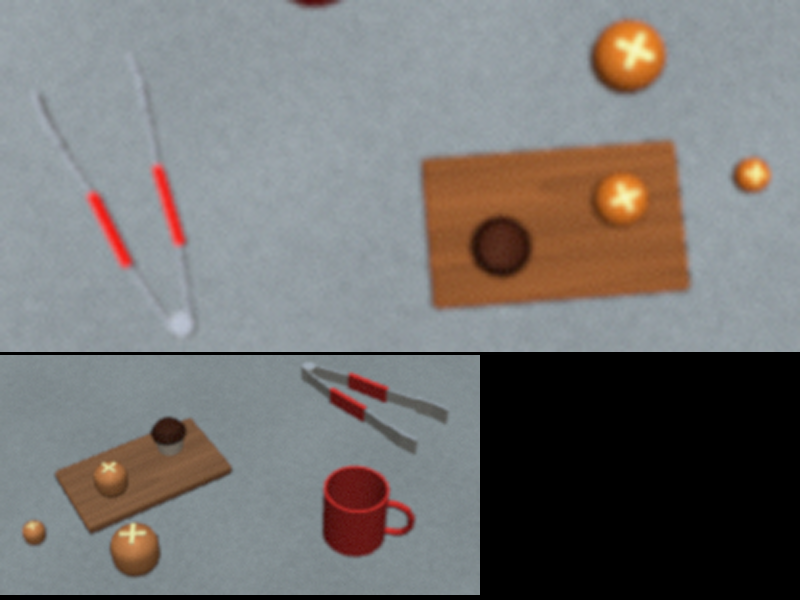

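The crop confirms it: the middle-sized roll with the cross is on the board beside the muffin, with the big one behind and the tiny one off to the right. Tongs mid is at about (0.559, 0.166), heading 24°.

{"api": "apply_moves", "payload": {
  "travel": [
    [0.04,0,0],
    [0.08,0,0],
    [0.12,0,0],
    [0.16,0,0],
    [0.2,0,0]
  ],
  "turn": [-2,-4,-6,-8,-9.6],
  "grip": [0,0,0,0,0],
  "force": 25
}}

```text
t: 1.62
tcp_pos: [0.3506, -0.5551, 0.2315]
ee_rot: [0.978, 0.208, 0.0, 0.0]
ft_force: [0.4, -0.6, -0.6]
finger_gap: 0.0853
grip_force: 0.0
```

{"api": "apply_moves", "payload": {
  "travel": [
    [0.024,-0.029,0],
    [0.048,-0.057,0],
    [0.073,-0.086,0],
    [0.097,-0.115,0],
    [0.121,-0.1435,0]
  ],
  "turn": [0,0,0,0,0],
  "grip": [0,0,0,0,0]
}}

```text
t: 2.03
tcp_pos: [0.4014, -0.3737, 0.2313]
ee_rot: [0.978, 0.208, 0.0, 0.0]
ft_force: [1.5, -0.0, 0.6]
finger_gap: 0.0853
grip_force: 0.0
```

{"api": "apply_moves", "payload": {
  "travel": [
    [0.024,-0.029,0],
    [0.048,-0.057,0],
    [0.073,-0.086,0],
    [0.097,-0.115,0],
    [0.121,-0.1435,0]
  ],
  "turn": [0,0,0,0,0],
  "grip": [0,0,0,0,0]
}}

```text
t: 2.45
tcp_pos: [0.4536, -0.1935, 0.2315]
ee_rot: [0.978, 0.208, 0.0, 0.0]
ft_force: [-0.1, -1.3, -0.1]
finger_gap: 0.0853
grip_force: 0.0
```

{"api": "apply_moves", "payload": {
  "travel": [
    [0.024,-0.029,0],
    [0.048,-0.057,0],
    [0.073,-0.086,0],
    [0.097,-0.115,0],
    [0.121,-0.1435,0]
  ],
  "turn": [0,0,0,0,0],
  "grip": [0,0,0,0,0]
}}

```text
t: 2.87
tcp_pos: [0.5059, -0.013, 0.2315]
ee_rot: [0.978, 0.208, 0.0, 0.0]
ft_force: [0.9, -0.5, 0.5]
finger_gap: 0.0852
grip_force: 0.0
```

{"api": "apply_moves", "payload": {
  "travel": [
    [0.024,-0.029,0],
    [0.048,-0.057,0],
    [0.073,-0.086,0],
    [0.097,-0.115,0],
    [0.121,-0.1435,0]
  ],
  "turn": [0,0,0,0,0],
  "grip": [0,0,0,0,0]
}}

```text
t: 3.28
tcp_pos: [0.5581, 0.1674, 0.2314]
ee_rot: [0.978, 0.208, 0.0, 0.0]
ft_force: [1.6, -0.3, 0.5]
finger_gap: 0.0854
grip_force: 0.0
```

Run:
```python
from h import *
o=arm.get_obs();print(o['t'],o['tcp_pos'],o['joints'])
m=arm.camera_model('wrist');p,d=arm.snapshot('wrist');save('w1.png',p)
print(-np.array(m['R']).T@m['t'])
for r in redtongs(p,d,m,(0,400,0,640)):print(*r)
```

```text
3.2833 [0.55814686 0.16735984 0.23141444] [ 1.78029449e-01  4.30463109e-01  1.66551084e+00 -1.26217070e-04
  1.04525219e+00  1.33035964e+00]
[0.62790642 0.19954132 0.37309827]
874 [587.  22.] [0.7581 0.0224 0.0837] 0.0848 [ 0.7862 -0.0018] 89.1
559 [290. 164.] [0.5492 0.1952 0.0271] 0.0283 [0.5493 0.1957] 28.4
```

View pics/w1.png

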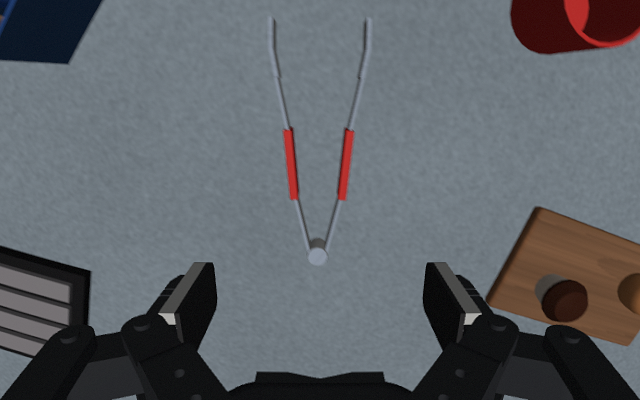

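The wrist view shows the tongs straight ahead, with sleeves at (290,164) and (346,164), the hinge at (317,251), and jaw tips at (271,20) and (368,20). The mug is at top right and the muffin and board at lower right.

Run:
```python
from h import *
m=arm.camera_model('wrist');p,d=arm.snapshot('wrist')
L=redtongs(p,d,m,(100,230,250,319))[0];R=redtongs(p,d,m,(100,230,319,400))[0]
print(*L);print(*R)
l,r=L[2][:2],R[2][:2];v=l-r;mid=(l+r)/2;h=np.degrees(np.arctan2(-v[0],v[1]))
print(mid,np.linalg.norm(v),h)
uv=np.array([[317,251],[272.5,30],[368,30]],float);W=plane(m,uv,.028);print(W)
j=(W[1]+W[2])/2-W[0];print('axis from hinge',np.degrees(np.arctan2(j[1],j[0])), np.linalg.norm(j))
o=arm.get_obs();t=Ro.from_quat(o['ee_rot']).as_matrix();print((t.T@(np.r_[mid,0.001]-o['tcp_pos'])).round(4))
```

```text
524 [296. 169.] [0.5485 0.1941 0.0272] 0.0283 [0.5487 0.1941] 28.4
520 [351. 169.] [0.5702 0.1442 0.0272] 0.0284 [0.5704 0.1444] 18.3
[0.55935 0.16915] 0.05441415257081564 23.502764091677985
[[0.47678239 0.13937207 0.028     ]
 [0.65684707 0.2628508  0.028     ]
 [0.6915335  0.18532864 0.028     ]]
axis from hinge 23.226603066548652 0.21481843055347535
[0.0003 0.0007 0.23  ]
```

{"api": "apply_moves", "payload": {
  "travel": [
    [0,0.0005,0.04],
    [0,0.0005,0.08],
    [0,0.0005,0.12],
    [0,0.0005,0.16],
    [0,0.0005,0.195]
  ],
  "turn": [0.5,0.5,0.5,0.5,0.5],
  "grip": [0,0,0,0,0]
}}

```text
t: 3.8
tcp_pos: [0.5576, 0.1642, 0.0342]
ee_rot: [0.979, 0.203, -0.0, 0.0]
ft_force: [0.7, 0.1, -0.3]
finger_gap: 0.0854
grip_force: 0.0
```

{"api": "apply_moves", "payload": {
  "travel": [
    [0,0,0.02],
    [0,0,0.035],
    [0,0,0.035]
  ],
  "turn": [0,0,0],
  "grip": [0,0,0]
}}

```text
t: 4.05
tcp_pos: [0.5568, 0.164, -0.0016]
ee_rot: [0.979, 0.203, -0.002, 0.0]
ft_force: [-1.1, -0.3, -0.4]
finger_gap: 0.0855
grip_force: 0.0
```

{"api": "apply_moves", "payload": {
  "travel": [
    [0.004,-0.0035,-0.002],
    [0.004,-0.0035,-0.002],
    [0.004,-0.0035,-0.002],
    [0.004,-0.0035,-0.002],
    [0.004,-0.0035,-0.002]
  ],
  "turn": [0,0,0,0,0],
  "grip": [0,0,50,60,60],
  "force": 40
}}

```text
t: 4.47
tcp_pos: [0.5609, 0.1696, 0.0043]
ee_rot: [0.979, 0.203, 0.001, 0.0]
ft_force: [1.3, -0.5, 0.6]
finger_gap: 0.0652
grip_force: 0.4
```

{"api": "apply_moves", "payload": {
  "travel": [
    [0,0,0],
    [0,0,0],
    [0,0,0],
    [0,0,0]
  ],
  "turn": [0,0,0,0],
  "grip": [70,80,85,85]
}}

```text
t: 4.8
tcp_pos: [0.5616, 0.1698, 0.0051]
ee_rot: [0.979, 0.203, 0.002, 0.0]
ft_force: [-0.6, -0.3, 14.0]
finger_gap: 0.0574
grip_force: 11.6
```

{"api": "apply_moves", "payload": {
  "travel": [
    [0,0,-0.001],
    [0,0,-0.001],
    [0,0,-0.001],
    [0,0,-0.001]
  ],
  "turn": [0,0,0,0],
  "grip": [92,95,95,95]
}}

```text
t: 5.13
tcp_pos: [0.5614, 0.1698, 0.0057]
ee_rot: [0.979, 0.203, 0.001, 0.0]
ft_force: [-0.4, 0.9, 11.4]
finger_gap: 0.0536
grip_force: 11.0
```

{"api": "apply_moves", "payload": {
  "travel": [
    [0,0,-0.01],
    [0,0,-0.02],
    [0,0,-0.035],
    [0,0,-0.05],
    [0,0,-0.06]
  ],
  "turn": [0,0,0,0,0],
  "grip": [95,95,95,95,95]
}}

```text
t: 5.55
tcp_pos: [0.5606, 0.1697, 0.0662]
ee_rot: [0.979, 0.203, 0.001, 0.0]
ft_force: [0.3, -0.2, -1.3]
finger_gap: 0.0538
grip_force: 6.7
```

{"api": "apply_moves", "payload": {
  "travel": [
    [0,0,-0.02],
    [0,0,-0.045],
    [0,0,-0.06],
    [0,0,-0.06]
  ],
  "turn": [0,0,0,0],
  "grip": [95,95,95,95]
}}

```text
t: 5.88
tcp_pos: [0.5615, 0.1699, 0.1277]
ee_rot: [0.979, 0.203, 0.002, 0.0]
ft_force: [-0.3, -0.3, -1.1]
finger_gap: 0.0538
grip_force: 6.7
```

Run:
```python
from h import *
o=arm.get_obs();print(o)
m=arm.camera_model('wrist');p,d=arm.snapshot('wrist');save('w2.png',p)
m=arm.camera_model('scene');p,d=arm.snapshot('scene')
for s in arm.silhouettes('scene','tongs')[:1]:
    P=cloud(m,s['mask'],d);t=Ro.from_quat(o['ee_rot']).as_matrix()
    q=(P-o['tcp_pos'])@t
    for a in np.arange(-.11,.15,.02):
        k=q[(abs(q[:,0]-a)<.01)]
        if len(k)>5:print(round(a,2),len(k),np.percentile(k,[3,97],axis=0)[:,1:].round(4).tolist())
```

```text
{'t': 5.8833, 'joints': array([ 1.81255561e-01,  5.57364980e-01,  1.76367473e+00, -1.05432358e-04,
        8.15582135e-01,  1.34242271e+00]), 'joint_vel': array([-0.00012772,  0.04872409,  0.03985406,  0.00012808, -0.06419663,
       -0.00206149]), 'effort': array([ 3.18838900e-02, -6.14224505e+01, -2.04218745e+01, -8.55567836e-03,
        7.33501073e-01,  4.63958695e-04]), 'tcp_pos': array([0.56150176, 0.16988235, 0.12773671]), 'ee_rot': array([9.79088356e-01, 2.03420284e-01, 2.48380618e-03, 9.70112081e-05]), 'ft_force': array([-0.27586096, -0.28265975, -1.12170828]), 'moment': array([ 0.01068219, -0.04760394, -0.02109455]), 'grip_force': 6.732348199921034, 'finger_gap': 0.053780378080622214}
-0.11 21 [[-0.163, -0.0193], [0.0115, 0.1262]]
-0.09 83 [[-0.1644, -0.0195], [0.0135, 0.1272]]
-0.07 72 [[-0.167, -0.0161], [0.016, 0.127]]
-0.05 38 [[-0.1702, -0.017], [0.0209, 0.1257]]
-0.03 39 [[0.0202, -0.0213], [0.0269, 0.0052]]
-0.01 61 [[-0.1834, -0.02], [0.026, 0.1273]]
0.01 90 [[-0.1497, -0.0222], [0.0273, 0.1265]]
0.03 122 [[-0.1663, -0.0219], [0.0297, 0.129]]
0.05 96 [[-0.146, -0.0183], [0.0294, 0.1272]]
0.07 89 [[-0.0343, -0.0194], [0.0325, 0.0024]]
0.09 117 [[-0.0347, -0.0227], [0.0354, 0.0054]]
0.11 119 [[-0.0356, -0.0233], [0.0376, 0.005]]
0.13 92 [[-0.0341, -0.0231], [0.0377, 0.0034]]
```

View pics/w2.png

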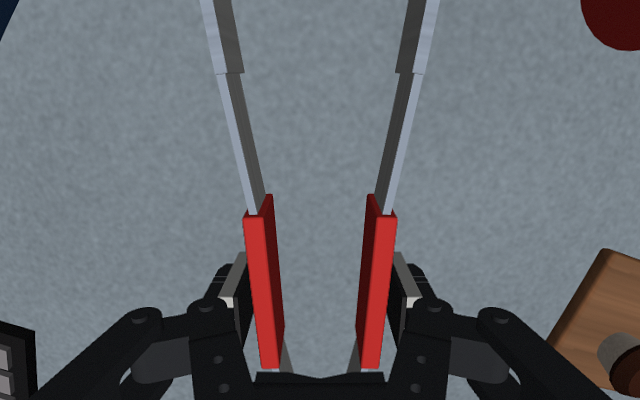

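The wrist view shows the tongs held level and straight, with sleeves at (260,290) and (378,290) between the pads and the jaws parallel at the top edge. Next I carry them to above the roll.

{"api": "apply_moves", "payload": {
  "travel": [
    [-0.012,0.018,0],
    [-0.029,0.043,0],
    [-0.046,0.069,0],
    [-0.064,0.095,0],
    [-0.082,0.122,0]
  ],
  "turn": [0,0,0,0,0],
  "grip": [95,95,95,95,95]
}}

```text
t: 6.45
tcp_pos: [0.5327, 0.024, 0.1229]
ee_rot: [0.979, 0.204, -0.001, -0.0]
ft_force: [0.4, -0.6, -1.5]
finger_gap: 0.0537
grip_force: 6.7
```

{"api": "apply_moves", "payload": {
  "travel": [
    [-0.018,0.027,0],
    [-0.036,0.054,0],
    [-0.054,0.08,0],
    [-0.072,0.107,0],
    [-0.09,0.134,0]
  ],
  "turn": [0,0,0,0,0],
  "grip": [95,95,95,95,95]
}}

```text
t: 6.87
tcp_pos: [0.5035, -0.1349, 0.1231]
ee_rot: [0.979, 0.203, -0.001, -0.001]
ft_force: [1.1, -0.2, -1.3]
finger_gap: 0.0534
grip_force: 6.7
```

{"api": "apply_moves", "payload": {
  "travel": [
    [-0.018,0.027,0],
    [-0.036,0.054,0],
    [-0.054,0.08,0],
    [-0.072,0.107,0],
    [-0.084,0.124,0]
  ],
  "turn": [0,0,0,0,0],
  "grip": [95,95,95,95,95]
}}

```text
t: 7.28
tcp_pos: [0.4759, -0.2832, 0.123]
ee_rot: [0.979, 0.203, -0.001, -0.001]
ft_force: [1.3, -0.0, -2.6]
finger_gap: 0.0534
grip_force: 6.7
```

{"api": "apply_moves", "payload": {
  "travel": [
    [0,0,0],
    [0,0,0]
  ],
  "turn": [0,0],
  "grip": [95,95]
}}

```text
t: 7.45
tcp_pos: [0.4761, -0.2814, 0.123]
ee_rot: [0.979, 0.202, -0.001, -0.001]
ft_force: [0.5, 0.5, -1.8]
finger_gap: 0.0537
grip_force: 6.7
```

Run:
```python
from h import *
o=arm.get_obs();t=Ro.from_quat(o['ee_rot']).as_matrix();print(o['t'],o['tcp_pos'],o['finger_gap'],o['grip_force'])
for c in('wrist','scene','top'):
    m=arm.camera_model(c);p,d=arm.snapshot(c);
    if c=='wrist':save('w3.png',p)
    for s in arm.silhouettes(c,'roll'):
        P=cloud(m,s['mask'],d); P=P[(P[:,2]>.02)&(P[:,2]<.065)]
        if len(P)<20:continue
        r=roundtop(P,.02);q=t.T@(np.r_[r[:2],.038]-o['tcp_pos'])
        print(c,s['conf'],s['at'],r.round(4),'tool',q.round(4))
    for n in ('tongs_left','tongs_right'):
      for s in arm.silhouettes(c,n)[:1]:
        q=(cloud(m,s['mask'],d)-o['tcp_pos'])@t;q=q[(abs(q[:,2])<.05)&(abs(q[:,1])<.06)]
        k=q[q[:,0]>.09]
        if len(k):print(c,n,len(k),'x',np.percentile(q[:,0],[1,99]).round(4),'jaw y',np.percentile(k[:,1],[5,50,95]).round(4),'z',np.percentile(k[:,2],[3,97]).round(4))
```

```text
7.45 [ 0.47610416 -0.28135571  0.12296129] 0.053742533656814334 6.729397064391378
wrist 0.84 [29.5, 320.6] [ 0.5751 -0.2372  0.0422  0.0451  0.058 ] tool [ 0.1085 -0.0011  0.0848]
wrist 0.76 [75.6, 494.5] [ 0.6011 -0.3549  0.0271  0.0273  0.0268] tool [0.0857 0.1172 0.0846]
wrist tongs_left 1406 x [-0.0469  0.1033] jaw y [-0.0358 -0.0329 -0.0315] z [-0.0242  0.0027]
scene 0.6 [260.3, 181.3] [ 0.604  -0.3566  0.0282  0.0245  0.0285] tool [0.0877 0.1199 0.0846]
scene 0.58 [230.6, 224.8] [ 0.5814 -0.239   0.0435  0.0439  0.0594] tool [0.1135 0.003  0.0848]
scene 0.57 [267.0, 235.3] [ 0.7061 -0.2495  0.0594  0.062   0.0557] tool [0.2238 0.0621 0.0846]
scene tongs_left 123 x [-0.047   0.1355] jaw y [-0.0369 -0.0341 -0.0316] z [-0.0272  0.0001]
scene tongs_right 118 x [0.0079 0.1366] jaw y [0.0306 0.0335 0.0354] z [-0.027   0.0011]
top 0.82 [188.0, 415.6] [ 0.7013 -0.25    0.0632  0.0605  0.0568] tool [0.2193 0.0607 0.0846]
top 0.55 [230.4, 414.5] [ 0.5755 -0.2423  0.0398  0.0334  0.061 ] tool [0.1068 0.0036 0.0848]
top 0.49 [149.9, 318.0] [0.7945 0.0286 0.0955 0.0978 0.0642] tool [ 0.4153 -0.1582  0.0848]
top tongs_left 141 x [0.0167 0.1317] jaw y [-0.0363  0.0311  0.0353] z [-0.0281  0.0001]
top tongs_right 77 x [0.0521 0.1308] jaw y [0.0309 0.0325 0.0354] z [-0.0286 -0.0006]
```

View pics/w3.png

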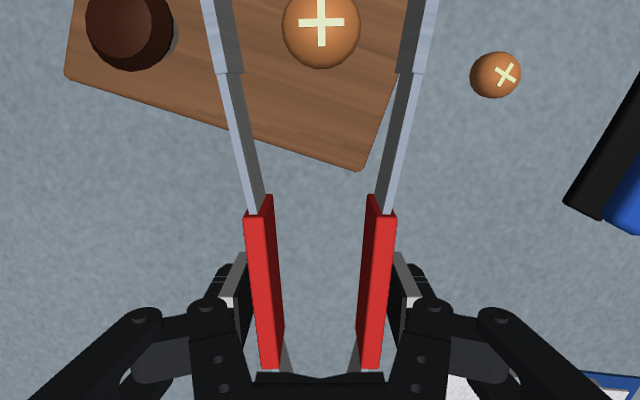

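The roll (321,25) sits centred between the open jaws (220 and 415). The muffin (130,25) and tiny roll (495,75) are clear outside. Descending.

{"api": "apply_moves", "payload": {
  "travel": [
    [0,0.0005,0.02],
    [0,0.0005,0.045],
    [0,0.0005,0.065],
    [0,0.0005,0.08],
    [0,0.0005,0.09]
  ],
  "turn": [0,0,0,0,0],
  "grip": [95,95,95,95,95]
}}

```text
t: 8.47
tcp_pos: [0.4768, -0.2811, 0.0328]
ee_rot: [0.979, 0.203, -0.001, -0.001]
ft_force: [0.0, -0.0, -2.0]
finger_gap: 0.0534
grip_force: 6.7
```

{"api": "apply_moves", "payload": {
  "travel": [
    [0,0,0.004],
    [0,0,0.008],
    [0,0,0.008]
  ],
  "turn": [0,0,0],
  "grip": [95,95,95]
}}

```text
t: 8.72
tcp_pos: [0.4772, -0.2814, 0.0262]
ee_rot: [0.979, 0.203, 0.0, 0.0]
ft_force: [0.9, -0.2, -0.9]
finger_gap: 0.0538
grip_force: 6.7
```

Run:
```python
from h import *
o=arm.get_obs();t=Ro.from_quat(o['ee_rot']).as_matrix();print(o['t'],o['tcp_pos'],o['finger_gap'],o['grip_force'],o['ft_force'])
c='scene';m=arm.camera_model(c);p,d=arm.snapshot(c);save('s4.png',cv2.resize(p[170:290,150:310],(800,600),interpolation=2))
for n in ('tongs_left','tongs_right','roll'):
  for s in arm.silhouettes(c,n)[:3]:
    P=cloud(m,s['mask'],d);q=(P-o['tcp_pos'])@t;k=P[(q[:,0]>.085)&(q[:,0]<.15)&(abs(q[:,1])<.06)]
    if len(k):print(n,s['at'],len(k),np.percentile(k,[3,97],axis=0).round(4).tolist())
```

```text
8.7167 [ 0.47722573 -0.28141283  0.02623875] 0.05378669102181256 6.732344101717445 [ 0.87506623 -0.18346081 -0.8726442 ]
tongs_left [213.1, 213.5] 121 [[0.544, -0.2194, 0.0181], [0.5882, -0.1891, 0.0532]]
tongs_right [231.2, 205.8] 115 [[0.5698, -0.2774, 0.0187], [0.6132, -0.2562, 0.0511]]
roll [229.3, 222.1] 238 [[0.5681, -0.2564, 0.0273], [0.6014, -0.2213, 0.0594]]
roll [214.1, 209.5] 190 [[0.5463, -0.2768, 0.0254], [0.6124, -0.198, 0.0527]]
```

View pics/s4.png

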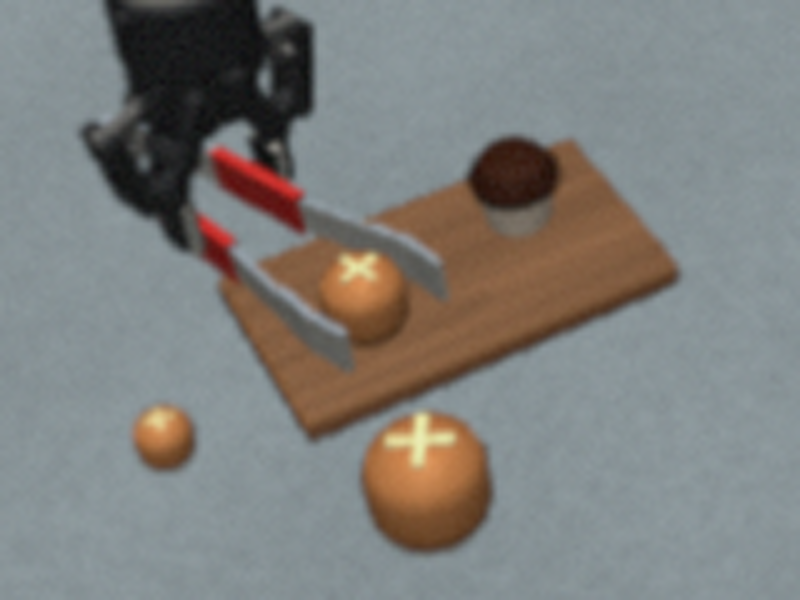

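The jaws straddle the roll at crop (365,300) evenly, off the board, and the muffin (515,185) is clear. Closing.

{"api": "apply_moves", "payload": {
  "travel": [
    [0,0,0],
    [0,0,0],
    [0,0,0],
    [0,0,0],
    [0,0,0]
  ],
  "turn": [0,0,0,0,0],
  "grip": [102,109,114,118,120],
  "force": 30
}}

```text
t: 9.33
tcp_pos: [0.4771, -0.2814, 0.0264]
ee_rot: [0.979, 0.203, 0.0, 0.0]
ft_force: [-0.2, -0.6, -2.1]
finger_gap: 0.0454
grip_force: 8.2
```

{"api": "apply_moves", "payload": {
  "travel": [
    [0,0,0],
    [0,0,0],
    [0,0,0],
    [0,0,0],
    [0,0,0]
  ],
  "turn": [0,0,0,0,0],
  "grip": [124,128,132,136,140]
}}

```text
t: 9.75
tcp_pos: [0.4772, -0.2814, 0.0263]
ee_rot: [0.979, 0.203, 0.0, 0.0]
ft_force: [0.8, -0.3, -0.1]
finger_gap: 0.0431
grip_force: 31.2
```

{"api": "apply_moves", "payload": {
  "travel": [
    [0,0,0],
    [0,0,0],
    [0,0,0]
  ],
  "turn": [0,0,0],
  "grip": [142,142,142]
}}

```text
t: 10.0
tcp_pos: [0.4772, -0.2813, 0.0263]
ee_rot: [0.979, 0.203, 0.0, 0.0]
ft_force: [-0.2, -0.3, -0.4]
finger_gap: 0.043
grip_force: 31.2
```

{"api": "apply_moves", "payload": {
  "travel": [
    [0,0,-0.005],
    [0,0,-0.012],
    [0,0,-0.02],
    [0,0,-0.03],
    [0,0,-0.04]
  ],
  "turn": [0,0,0,0,0],
  "grip": [142,142,142,142,142]
}}

```text
t: 10.42
tcp_pos: [0.4772, -0.2813, 0.0675]
ee_rot: [0.979, 0.203, 0.0, 0.0]
ft_force: [0.4, -0.5, -1.6]
finger_gap: 0.043
grip_force: 31.2
```

{"api": "apply_moves", "payload": {
  "travel": [
    [0,0,-0.012],
    [0,0,-0.026],
    [0,0,-0.04],
    [0,0,-0.054],
    [0,0,-0.068]
  ],
  "turn": [0,0,0,0,0],
  "grip": [142,142,142,142,142]
}}

```text
t: 10.83
tcp_pos: [0.4771, -0.2813, 0.1361]
ee_rot: [0.979, 0.203, 0.0, 0.0]
ft_force: [-0.0, -0.1, -1.1]
finger_gap: 0.0431
grip_force: 31.2
```

{"api": "apply_moves", "payload": {
  "travel": [
    [0,0,-0.014],
    [0,0,-0.028],
    [0,0,-0.042],
    [0,0,-0.054],
    [0,0,-0.062]
  ],
  "turn": [0,0,0,0,0],
  "grip": [142,142,142,142,142]
}}

```text
t: 11.25
tcp_pos: [0.4772, -0.2814, 0.1985]
ee_rot: [0.979, 0.203, 0.001, 0.001]
ft_force: [-0.4, -0.9, -1.7]
finger_gap: 0.0433
grip_force: 31.2
```

{"api": "apply_moves", "payload": {
  "travel": [
    [0,0,0],
    [0,0,0],
    [0,0,0],
    [0,0,0],
    [0,0,0]
  ],
  "turn": [0,0,0,0,0],
  "grip": [142,142,142,142,142]
}}

```text
t: 11.67
tcp_pos: [0.4769, -0.2812, 0.1957]
ee_rot: [0.979, 0.203, -0.0, -0.0]
ft_force: [-0.4, 0.2, -1.8]
finger_gap: 0.0431
grip_force: 31.2
```

Run:
```python
from h import *
o=arm.get_obs();print(o['t'],o['tcp_pos'],o['finger_gap'],o['grip_force'],o['ft_force'],abs(o['joint_vel']).max())
c='scene';m=arm.camera_model(c);p,d=arm.snapshot(c);save('s5.png',cv2.resize(p[120:290,120:320],(700,595),interpolation=2))
for n in ('roll','muffin','mug'):
  for s in arm.silhouettes(c,n)[:4]:
    P=cloud(m,s['mask'],d)
    if len(P):print(n,round(s['conf'],2),s['at'],np.percentile(P,[3,50,97],axis=0).round(3).tolist())
```

```text
11.6667 [ 0.47694232 -0.28120487  0.19565126] 0.043086798634576935 31.154503226280212 [-0.42706269  0.2074426  -1.78980293] 0.0029498125072043844
roll 0.77 [175.6, 214.2] [[0.57, -0.256, 0.192], [0.591, -0.237, 0.22], [0.601, -0.219, 0.228]]
roll 0.77 [266.6, 237.4] [[0.687, -0.278, 0.011], [0.72, -0.253, 0.045], [0.734, -0.226, 0.056]]
muffin 0.73 [207.8, 251.4] [[0.528, -0.158, 0.02], [0.551, -0.139, 0.055], [0.562, -0.118, 0.064]]
mug 0.61 [245.7, 350.1] [[0.753, -0.019, 0.003], [0.806, 0.024, 0.051], [0.841, 0.07, 0.086]]
```

View pics/s5.png

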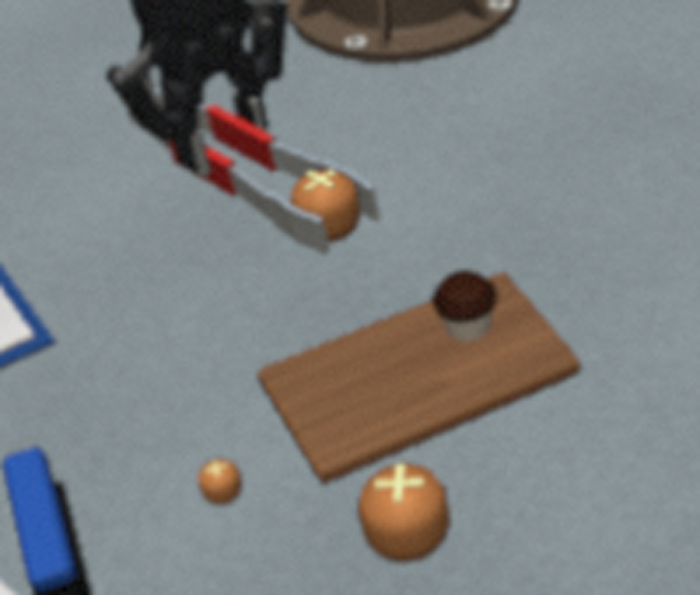

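The roll is held in the jaws at crop (325,205), its underside about 0.19 m above the desk. Everything else is in place and the arm is still.

```bash
python3 -c "
from station import arm
print(arm.sign_off())"
```

```text
the job is handed in; nothing more can be done
None
```

I picked up the tongs, closed them on the middle-sized roll and lifted it to about 19 cm above the desk; the job is handed in at about 12 s with the arm still holding it, and nothing else looked moved in the last picture (the pen pot was out of frame).

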